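# Re-index the end stop of a wiring fixture and clamp the connector

## Robot

A 7-joint arm with a two-finger parallel gripper is mounted at the origin on a cart in front of the work surface, level with it; the furniture and walls round the work are solid. World frame = base frame: x ahead of the robot, y to its left, z up, the work surface at z = 0. Lengths are in mm, angles in degrees, forces in N, time in s.
With the tool pointing down it reaches from about 350 to 900 mm from the base axis. Payload 19.9 kg.
Tool frame: the origin (TCP) lies midway between the tips of the shut fingers; the grasp point (between the pads) lies manip.pinch_z behind it (manip.pinch_z is the distance from the TCP to the grasp point, in mm); z points along the fingers, y is the line along which they close (so a half turn about z gives the same grasp; the last joint's range is limited). The gripper opens to 85 mm and grips with 20 to 120 N. Pads are 22 mm wide; open, the fingers measure 114 mm over their backs; the gripper's body (76 mm by 85 mm) begins 54 mm behind the grasp point. The pads swing forward as they close: fully open they stand 13 mm farther back than shut.
Start: joints at [-78.18, 23.915, -0.59, 92.452, 0.269, 63.638, -3.037], TCP at [153.286, 605.889, 196.86] pointing down, gripper open.
Joint ranges: [-161.28, 161.28], [-22.2, 115.67], [-73.04, 71.86], [3.21, 147.25], [-68.34, 248.33], [10.77, 114.83], [-161.83, 161.83]. Speed limits (degrees/s): [108.29, 108.29, 136.94, 136.94, 172.46, 172.46, 172.46].

## Interface

Orientations are given as [roll, pitch, yaw] about the fixed x, y, z axes, in that order (R = Rz(yaw) Ry(pitch) Rx(roll)).
In Python, from station import manip gives the robot as it stands.
- The arm moves only by the shell command python3 drive.py, which reads ROWS from standard input. ROWS is a JSON list of rows, 1 to 20 of them, each an object with the fields dx, dy, dz (the shift in units of 50 mm), twist (a turn about the tool's z in degrees), finger_gap (the finger opening in mm); a field left out counts as zero (the opening has to be given); each row shifts and turns the commanded pose from where the row before left it, along the tool's axes as they then stand; what a row does not reach is not made up. A row lasts 1/12 s, in which the tool goes at most 41.7 mm and 7.16 degrees, less where a joint would pass 70% of its speed; a pose out of reach is approached as far as the arm can. The fingers move at their own pace and stop on an object; the grip force is fixed at half the most. Time passes only in rows, so rows that do not move let the fingers close. It prints the time, the measured TCP pose, the force, the opening and the grip force at its end. Input that does not fit is refused with a message, and nothing moves.
- manip.sense(): the state, without advancing time (a new reading comes with each control period).
- manip.snapshot(name): name is "scene" or "top" or "wrist"; returns a dict with "pixels" (384x512x3 uint8, blue, green, red), "mtx" (3x3 intrinsics, pixels), "k1" (the pictures are not rectified: a ray, as slopes to the right and down, at radius r is drawn at 1 + k1 r^2 times it, then the intrinsics apply), "eye" and "orientation" of the camera in the world; the wrist camera has in their place "mount" (4x4, takes a point from camera to tool coordinates, whose origin is the TCP and whose axes are the flange's). Camera axes: x right, y down, z forward; pixel columns grow to the right and rows downward; lengths in mm; the calibration is good to about 2 mm. A picture is of the moment at which its call begins: read the wrist's pose just before it. There is no depth.
- manip.finish_job(): hands the job in; it is judged then, once.
The state is a dict: "t": time; "joint_positions": joint angles; "joint_velocities": joint speeds; "tau": joint torques, N m; "position": TCP position; "eef_rot": TCP orientation; "ft_force": force on the tool from outside, world axes, zero at the start; "moment": the same for the moment, N m; "finger_gap": finger opening in mm; "gripper_force": force on a finger pad.
Only numpy, scipy, OpenCV 4.12 (cv2) and the standard library are available. Lean on these libraries where they do the work, as an engineer would, in place of code of your own. Each camera call takes 0.05 s, during which the arm holds its last target. There are 200 camera calls.

## Task

The end stop of the connector-holding fixture is set one hole too wide for the black connector lying in its lane. Pull up the stop's spring plunger knob, move the stop to the next hole towards the jaw and let the plunger snap fully home; then slide the jaw up so that the connector is pinched between stop and jaw, with the jaw's spring pad pushed about half-way in, and let go. Leave the tape measure, torch and multimeter where they are.

Things in the scene. Friction and masses are not known exactly. Their poses are not given: they have to be found in the camera images.
- fixture: fixed grey base plate 116 x 360 x 14 mm; origin: centre of its underside; y runs along the lane from jaw (-y end) to stop (+y end), z up. Lane: channel along y at x = -22 mm, 29 mm wide, floor at z = 22, walls up to z = 30 mm. Steel index strip at x = +33 mm, top at z = 32 mm, with four 16 mm holes at y = 140, 110, 80, 50 mm; the plunger starts in the one at 110
- next_hole (a point): mouth of the index hole that the plunger has to go into (fixture x = 33, y = 80, z = 32 mm): the next one from the start hole towards the jaw; 16 mm across, 30 mm (centre to centre) from the start hole
- knob (a point): black round plunger knob on top of the stop, 31 mm across and 26 mm tall; this point is its middle, 13 mm below its top, where to grip it. Rises with the knob. With the plunger home it is 89 mm above the bench; the aluminium stop block under it has its top at 56 mm, with a 26 mm wide collar round the pin up to 69 mm.
- plunger (a joint): lift of the knob and its 12 mm round-ended pin, m: 0 = fully home in a hole, 0.010 = tip resting on top of the strip (free to slide), 0.016 = fully pulled. A spring pushes it down with 5 N when home to 8 N when fully pulled; let go over a hole it snaps in (the pin has 2 mm of play to each side)
- stop (a joint): position of the sliding end stop along the lane, m: 0 = in the start hole, +0.030 = in the next hole towards the jaw (to fixture -y). It carries the plunger, slides with 2.5 N of friction, range -0.033 to 0.063, and cannot move while the pin is in a hole
- stop_face (a point): middle of the stop's steel face that the connector's nose end rests against, looking to fixture -y; 35 mm above the bench
- jaw_grip (a point): grip point of the black upright handle on the sliding jaw: handle 40 mm (across the lane) x 18 mm (along the lane), from 55 to 99 mm above the bench; this point is on its centre line, 17 mm below its top. Jaw block under it: 54 x 44 mm, top at 57 mm
- jaw (a joint): position of the jaw along the lane, m: 0 = farthest from the stop, grows as it slides towards the stop (fixture +y), up to 0.085; 8 N of friction, which also keeps it where it is left. With the stop one hole too wide it cannot reach the connector resting on the stop
- pad_face (a point): middle of the front face of the jaw's spring pad (rubber plate 25 x 22 mm), 35 mm above the bench; with the pad free it is 40 mm ahead of jaw_grip
- pad (a joint): how far the spring pad is pushed back into the jaw, m: 0 = free, 0.010 = fully in; spring 0.6 N per mm
- connector: black connector with a narrower round red nose, 26 x 88 x 22 mm, 60 g, loose in the lane; origin at the middle of its underside, its nose end 44 mm to its +y (towards the stop), its flat end 44 mm to its -y. May be pushed along the lane by stop or jaw
- tape_measure: bystander: tape measure 62 x 78 x 36 mm; origin at the centre of the underside
- torch: bystander: dark pocket torch 32 x 114 x 32 mm; origin at the centre of the underside
- multimeter: bystander: multimeter 150 x 74 x 47 mm; origin at the centre of the underside

How it is judged:
By the outcome, as a careful person would: the job done as asked, in the order asked, and still so for the second after the job is handed in, with the robot touching nothing.
It also fails if it takes over 51 s, if anything falls off the work surface, if the arm or the gripper's body presses on something with over 40 N, if the wrist force passes 120 N, or if a joint passes its speed limit or range.

## Working session

There is one attempt and no reset: what is moved stays moved. The work goes in short steps, Python scripts to look and compute and a shell command to move; the robot and the scene stay as the last step left them, time stands still between calls to the robot, and variables do not carry over. Pictures are saved under pics/ and viewed, at most 10 in all, crops included, and the job is handed in when it is done.

```bash
ls; mkdir -p pics; python3 - <<'E'
from station import manip
import cv2
s=manip.sense();print(s['t'],s['position'],s['eef_rot'],s['finger_gap'],manip.pinch_z)
for n in("scene","top","wrist"):
    d=manip.snapshot(n);cv2.imwrite(f"pics/{n}0.png",d["pixels"])
    print(n,{k:v for k,v in d.items() if k!="pixels"})
import numpy as np
a=[cv2.imread(f"pics/{n}0.png") for n in("scene","top")]
E
```

```text
drive.py
pics
station.py
0.0 [153.21221201 605.52546532 196.23562863] [-1.79929142e+02  5.09276958e-03  1.65801891e+02] 85.0359092960167 18.700000000000003
scene {'mtx': array([[441.4984177 ,   0.        , 256.88358919],
       [  0.        , 441.4984177 , 193.59104682],
       [  0.        ,   0.        ,   1.        ]]), 'k1': -0.1362376224735088, 'eye': array([-182.24611866, -633.44905215,  845.49573101]), 'orientation': array([-126.60775291,    0.75351502,  -48.33289812])}
top {'mtx': array([[466.65331502,   0.        , 255.02480918],
       [  0.        , 466.65331502, 191.23415628],
       [  0.        ,   0.        ,   1.        ]]), 'k1': 0.004434301922601015, 'eye': array([ 335.44247387,   44.60155771, 1572.4138974 ]), 'orientation': array([-1.71330951e+02,  3.34145162e-02, -9.16356903e+01])}
wrist {'mtx': array([[295.36981702,   0.        , 257.78251294],
       [  0.        , 295.36981702, 190.79547259],
       [  0.        ,   0.        ,   1.        ]]), 'k1': -0.05100139518214524, 'mount': array([[ 1.47769185e-03, -9.62562981e-01, -2.71054100e-01,
         6.81747629e+01],
       [ 9.99998908e-01,  1.42352624e-03,  3.96439595e-04,
         8.44635056e-01],
       [ 4.25454440e-06, -2.71054389e-01,  9.62564033e-01,
        -1.76316318e+02],
       [ 0.00000000e+00,  0.00000000e+00,  0.00000000e+00,
         1.00000000e+00]])}
```

View pics/top0.png

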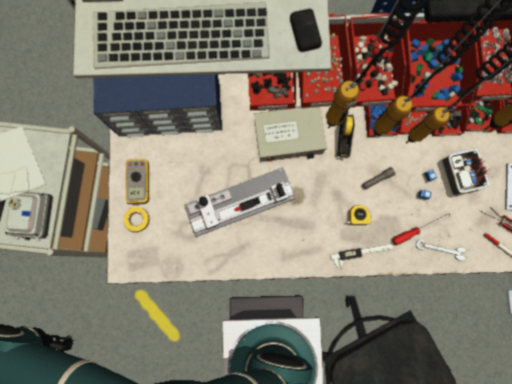

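View pics/scene0.png

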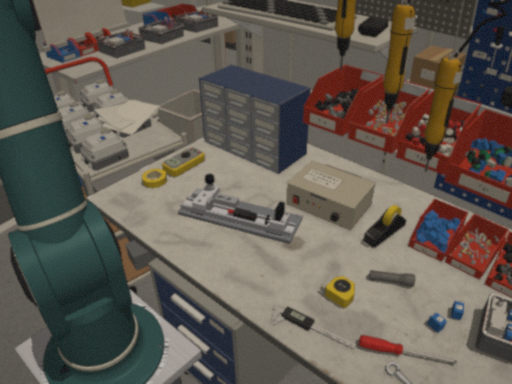

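The top view shows the fixture at about (240,202), with the stop end at left (knob ~(204,201)) and the jaw at right (~(280,190)). The scene view confirms this: knob ~(210,180), jaw handle ~(280,212). Next I'll zoom into both for two-view measurements.

```bash
cat > h.py <<'E'
import numpy as np, cv2
from scipy.spatial.transform import Rotation as R
from station import manip
def rot(e): return R.from_euler('xyz',e,degrees=True).as_matrix()
def cam(d,s=None):
    if 'mount' in d:
        T=np.eye(4);T[:3,:3]=rot(s['eef_rot']);T[:3,3]=s['position'];M=T@np.array(d['mount']);return M[:3,3],M[:3,:3]
    return np.array(d['eye']),rot(d['orientation'])
def ray(d,c,px):
    p=cv2.undistortPoints(np.array([[px]],float),d['mtx'],np.array([d['k1'],0,0,0.]))[0,0]
    v=c[1]@np.array([p[0],p[1],1]);return v/np.linalg.norm(v)
def atz(d,c,px,z):
    v=ray(d,c,px);return c[0]+v*(z-c[0][2])/v[2]
def tri(rays): # [(o,v)] -> least squares point, residuals
    A=0;b=0
    for o,v in rays: P=np.eye(3)-np.outer(v,v);A=A+P;b=b+P@o
    x=np.linalg.solve(A,b);return x,[np.linalg.norm((np.eye(3)-np.outer(v,v))@(x-o)) for o,v in rays]
def proj(d,c,X):
    rv=cv2.Rodrigues(c[1].T)[0];tv=-c[1].T@c[0]
    return cv2.projectPoints(np.array(X,float).reshape(-1,3),rv,tv,d['mtx'],np.array([d['k1'],0,0,0.]))[0][:,0]
E
python3 - <<'E'
import cv2,numpy as np
a=cv2.imread('pics/top0.png')[160:240,180:300];b=cv2.imread('pics/scene0.png')[165:245,172:312]
a=cv2.resize(a,None,fx=6,fy=6,interpolation=cv2.INTER_CUBIC)[:300];a=cv2.resize(cv2.imread('pics/top0.png')[165:240,180:300],(480,300),interpolation=cv2.INTER_CUBIC)
b=cv2.resize(b[5:],(560,300),interpolation=cv2.INTER_CUBIC)
c=np.zeros((600,560,3),np.uint8);c[:300,:480]=a;c[300:]=b;cv2.imwrite('pics/crop1.png',c)
E
```

```text
(no output)
```

View pics/crop1.png

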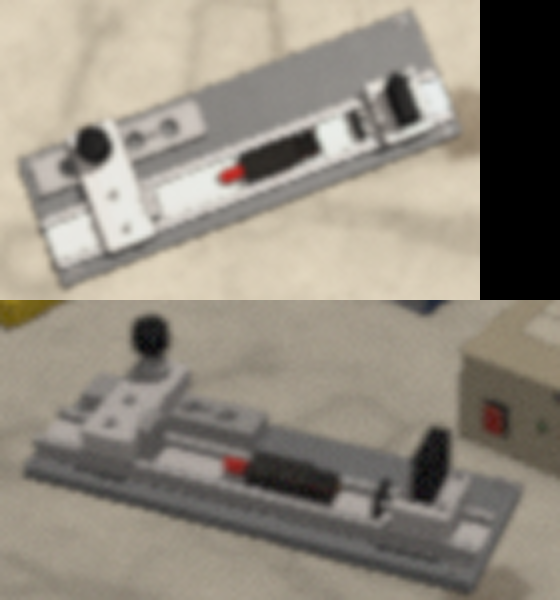

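The crop shows plate corners (crop px) at (20,158), (410,10), (462,135), (62,288). The knob is at (94,146) in the top view and (150,35) in the scene half, the handle top at (401,98) and (432,163). The connector lies loose, with its nose at (222,177).

```bash
python3 - <<'E'
from h import *
t=manip.snapshot('top');s=manip.snapshot('scene');ct=cam(t);cs=cam(s)
T=lambda x,y:((x+.5)/4+180-.5,(y+.5)/4+165-.5)
S=lambda x,y:((x+.5)/4+172-.5,(y+.5)/4+170-.5)
C=np.array([atz(t,ct,T(*p),14) for p in((20,158),(410,10),(462,135),(62,288))]);print(C.round(1))
print('sides',[np.linalg.norm(C[i]-C[(i+1)%4]).round(1) for i in range(4)])
print('centre',C.mean(0).round(1)); y=(C[0]+C[3]-C[1]-C[2])[:2];yaw=np.degrees(np.arctan2(-y[0],y[1]));print('fixture yaw',yaw)
o=C.mean(0);Rz=rot([0,0,yaw])
for n,a,b in(('knob',(94,146),(150,35)),('handle',(401,98),(432,163))):
    x,r=tri([(ct[0],ray(t,ct,T(*a))),(cs[0],ray(s,cs,S(*b)))]);print(n,x.round(1),np.round(r,1),'fix',(Rz.T@(x-o))[:2].round(1))
for n,a in(('nose',(222,177)),('flat end',(318,143))):
    x=atz(t,ct,T(*a),35);print(n,x.round(1),(Rz.T@(x-o))[:2].round(1))
print(manip.sense()['t'])
E
```

```text
[[535.9 276.7  14. ]
 [653.3 -55.9  14. ]
 [544.8 -95.7  14. ]
 [425.9 242.4  14. ]]
sides [np.float64(352.7), np.float64(115.6), np.float64(358.3), np.float64(115.2)]
centre [540.   91.9  14. ]
fixture yaw 19.409223052295488
knob [532.6 206.6  93.1] [1.4 1.4] fix [ 31.2 110.7]
handle [566.4 -40.4  78.9] [1.8 1.8] fix [ -19.1 -133.6]
nose [512.6 106.4  35. ] [-21.   22.8]
flat end [538.7  26.1  35. ] [-23.1 -61.6]
0.25
```

The rows are not in the units I measure in: shifts go in units of 50 mm. I convert before sending: -36 mm is -0.72, -16 mm is -0.32.

```bash
echo '[{"twist":-6.8,"finger_gap":85},{"twist":-6.8,"finger_gap":85},{"twist":-6.8,"finger_gap":85},{"twist":-6.8,"finger_gap":85},{"twist":-6.4,"finger_gap":85},{"dx":-0.32,"dy":-0.72,"dz":0.06,"finger_gap":85},{"dx":-0.32,"dy":-0.72,"dz":0.06,"finger_gap":85},{"dx":-0.32,"dy":-0.72,"dz":0.06,"finger_gap":85},{"dx":-0.32,"dy":-0.72,"dz":0.06,"finger_gap":85},{"dx":-0.32,"dy":-0.72,"dz":0.06,"finger_gap":85},{"dx":-0.32,"dy":-0.72,"dz":0.06,"finger_gap":85},{"dx":-0.32,"dy":-0.72,"dz":0.06,"finger_gap":85},{"dx":-0.32,"dy":-0.72,"dz":0.06,"finger_gap":85},{"dx":-0.32,"dy":-0.72,"dz":0.06,"finger_gap":85},{"dx":-0.32,"dy":-0.72,"dz":0.06,"finger_gap":85},{"dx":-0.32,"dy":-0.72,"dz":0.06,"finger_gap":85},{"finger_gap":85},{"finger_gap":85}]' | python3 drive.py
cat >> h.py <<'E'
def shot(n):
    s=manip.sense();d=manip.snapshot('wrist');cv2.imwrite(f'pics/{n}.png',d['pixels'])
    np.savez(f'pics/{n}.npz',pos=s['position'],rot=s['eef_rot']);return d,s
def togo(x,yaw=None):
    s=manip.sense();r=rot(s['eef_rot']);print('t',round(s['t'],2),'pos',np.round(s['position'],1),'rot',np.round(s['eef_rot'],1),'gap',round(s['finger_gap'],1),'F',np.round(s['ft_force'],1))
    print('tool delta',(r.T@(np.array(x)-s['position'])).round(1))
E
python3 - <<'E'
from h import *
shot('w1');togo([532.6,206.6,150])
E
```

```text
t: 1.75
position: [452.2, 288.8, 163.7]
eef_rot: [-180.0, -0.0, -160.8]
ft_force: [-1.0, 0.4, 0.1]
finger_gap: 84.9
gripper_force: 0.0
t 1.8 pos [451.1 290.4 163.8] rot [-180.    -0.  -160.7] gap 85.1 F [-0.5  1.1 -0.1]
tool delta [ -49.2 -106.1   13.8]
```

View pics/w1.png

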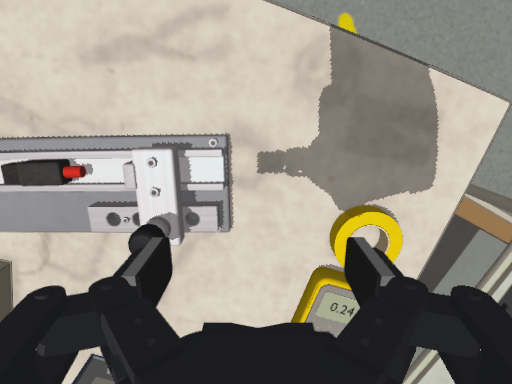

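Wrist view: the stop block is at (158,185), the knob at about (150,238) partly hidden by the left finger, and the nose tip at (84,171). The multimeter sits low at (340,310), clear of the path. I'll move over the knob.

Converted, -7 mm is -0.14, -36 mm is -0.72.

```bash
echo '[{"dx":-0.28,"dy":-0.72,"dz":0.04,"finger_gap":85},{"dx":-0.28,"dy":-0.72,"dz":0.04,"finger_gap":85},{"dx":-0.28,"dy":-0.72,"finger_gap":85},{"dx":-0.14,"dy":0.04,"finger_gap":85},{"finger_gap":85},{"finger_gap":85}]' | python3 drive.py
python3 - <<'E'
from h import *
shot('w2');togo([532.6,206.6,70.3])
E
```

```text
t: 2.3
position: [531.6, 208.4, 159.7]
eef_rot: [180.0, -0.0, -160.5]
ft_force: [-0.9, 0.6, -0.4]
finger_gap: 84.9
gripper_force: 0.0
t 2.35 pos [531.3 208.7 159.8] rot [ 180.    -0.  -160.5] gap 84.6 F [-0.9  0.7 -0.1]
tool delta [-0.6 -2.4 89.5]
```

View pics/w2.png

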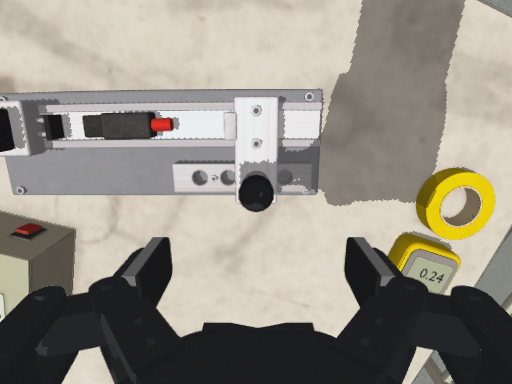

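The second wrist view shows the knob top centred at (256,194), plate corners at (322,89), (319,194) and (9,194), index holes at (227,177) and (200,177), and the stop face edge at (225,125). The nose tip is at (173,125), the connector's flat end at (84,126), the pad front at (64,126), and the handle at the left edge.

```bash
python3 - <<'E'
from h import *
d=manip.snapshot('wrist')
P={}
for n in('w1','w2'):
    z=np.load(f'pics/{n}.npz');P[n]=cam(d,{'position':z['pos'],'eef_rot':z['rot']})
t=manip.snapshot('top');s=manip.snapshot('scene');ct=cam(t);cs=cam(s)
T=lambda x,y:((x+.5)/4+180-.5,(y+.5)/4+165-.5)
S=lambda x,y:((x+.5)/4+172-.5,(y+.5)/4+170-.5)
w=P['w2'];A=lambda p,z:atz(d,w,p,z)
a,b,c=A((322,89),14),A((319,194),14),A((9,194),14)
print('corners',a.round(1),b.round(1),c.round(1),np.linalg.norm(a-b),np.linalg.norm(b-c))
yv=(b-c)[:2];yaw=np.degrees(np.arctan2(-yv[0],yv[1]));Rz=rot([0,0,yaw]);print('yaw',yaw)
o=(a+c)/2;o[2]=0;print('o',o.round(1))
r=[(w[0],ray(d,w,(256,194))),(P['w1'][0],ray(d,P['w1'],(149,241))),(ct[0],ray(t,ct,T(94,146))),(cs[0],ray(s,cs,S(150,33)))]
for k in([0,1],[0,2],[0,3],[0,1,2,3]):
    x,e=tri([r[i] for i in k]);print('knob',k,x.round(1),np.round(e,1),'fix',(Rz.T@(x-o)).round(1))
for n,p,z in(('knobtop',(256,194),102),('hole',(227,177),32),('hole50',(200,177),32),('nose',(173,125),33),('stopface',(225,125),46),('flat',(84,126),44),('pad',(64,126),46)):
    x=A(p,z);print(n,x.round(1),'fix',(Rz.T@(x-o)).round(1))
E
```

```text
corners [426.9 242.7  14. ] [533.2 283.6  14. ] [655.2 -59.2  14. ] 113.87907705424493 363.9030267804708
yaw 19.600434242543336
o [541.1  91.7   0. ]
knob [0, 1] [537.5 209.3  84.2] [0.3 0.3] fix [ 36.1 112.   84.2]
knob [0, 2] [532.9 206.5 100.5] [1.5 1.5] fix [ 30.8 110.8 100.5]
knob [0, 3] [534.4 209.2  93. ] [1. 1.] fix [ 33.1 112.9  93. ]
knob [0, 1, 2, 3] [534.1 208.8  91.8] [1.4 2.2 2.9 1.4] fix [ 32.7 112.6  91.8]
knobtop [532.7 207.9 102. ] fix [ 31.1 112.2 102. ]
hole [544.8 179.2  32. ] fix [32.9 81.2 32. ]
hole50 [554.4 152.3  32. ] fix [32.9 52.6 32. ]
nose [511.6 111.1  33. ] fix [-21.3  28.1  33. ]
stopface [493.1 161.8  46. ] fix [-21.7  82.1  46. ]
flat [539.9  29.9  44. ] fix [-21.8 -57.8  44. ]
pad [546.   11.6  46. ] fix [-22.2 -77.1  46. ]
```

Converted, -1.4 mm is -0.028, -1.2 mm is -0.024.

```bash
echo '[{"dx":-0.028,"dy":-0.024,"dz":0.4,"finger_gap":85},{"dz":0.6,"finger_gap":85},{"dz":0.6,"finger_gap":85},{"dz":0.18,"finger_gap":85},{"finger_gap":85},{"finger_gap":85}]' | python3 drive.py
python3 - <<'E'
from h import *
togo([533,208,70.5])
E
echo '[{"finger_gap":45},{"finger_gap":20},{"finger_gap":20},{"finger_gap":20},{"finger_gap":20},{"finger_gap":20}]' | python3 drive.py
```

```text
t: 3.0
position: [534.1, 206.9, 71.8]
eef_rot: [-180.0, 0.0, -160.6]
ft_force: [-0.5, 1.2, 0.3]
finger_gap: 85.1
gripper_force: 0.0
t 3.0 pos [534.1 206.9  71.8] rot [-180.     0.  -160.6] gap 85.1 F [-0.5  1.2  0.3]
tool delta [0.7 1.4 1.3]
t: 3.5
position: [534.1, 206.5, 71.2]
eef_rot: [-180.0, 0.0, -160.6]
ft_force: [0.1, -0.3, 0.7]
finger_gap: 19.9
gripper_force: 0.0
```

Gap 20 mm with no grip force means the knob isn't between the pads, so I'll look.

```bash
python3 - <<'E'
from h import *
shot('w3');togo([533,208,70.5])
E
```

```text
t 3.55 pos [534.  206.5  71.1] rot [-180.     0.  -160.6] gap 19.8 F [-0.1 -0.2  0.2]
tool delta [0.5 1.8 0.6]
```

View pics/w3.png

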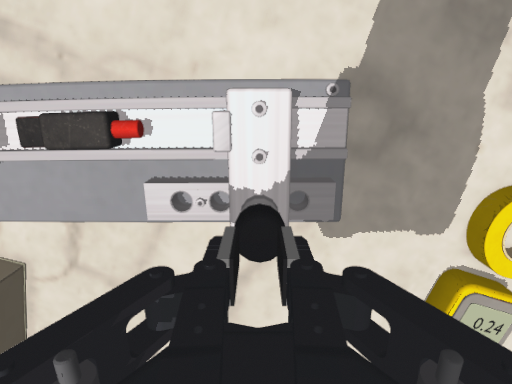

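The knob is at (261,232). The fingertips at (235,240) and (285,240) look set back, beyond the knob on the far side. I'll check this by projection.

```bash
python3 - <<'E'
from h import *
d=manip.snapshot('wrist');s=manip.sense();c=cam(d,s);r=rot(s['eef_rot']);p=s['position']
tool=lambda x,y,z:p+r@np.array([x,y,z])
print('tcp',proj(d,c,tool(0,0,0)),'pinch',proj(d,c,tool(0,0,-18.7)),'pad tips',proj(d,c,[tool(0,10,0),tool(11,10,0),tool(-11,10,0)]))
z=np.load('pics/w2.npz');c2=cam(d,{'position':z['pos'],'eef_rot':z['rot']})
x,e=tri([(c[0],ray(d,c,(261,232))),(c2[0],ray(d,c2,(256,194)))]);print('knob top c',x,e,'tool',r.T@(x-p))
for zz in(90,102,110):print(zz,proj(d,c,[533,208,zz]),(r.T@(atz(d,c,(261,232),zz)-p)).round(1))
E
```

```text
tcp [[256.91122103 218.19652797]] pinch [[256.80693799 229.87379717]] pad tips [[272.60686498 218.21692561]
 [272.87700058 201.7755567 ]
 [272.34093957 234.1208057 ]]
knob top c [538.62640451 210.28396564  80.06579166] [np.float64(0.43960191176346564), np.float64(0.43960191176340907)] tool [-5.59589372  2.10252961 -9.08899359]
90 [[259.96426143 229.34772718]] [ -1.2   2.4 -19. ]
102 [[260.11133924 238.21417684]] [  4.1   2.3 -31. ]
110 [[260.22170641 244.87326203]] [  7.6   2.2 -39. ]
```

```bash
python3 - <<'E'
from h import *
w=manip.snapshot('wrist')['pixels'][185:315,190:330];s=manip.snapshot('scene')['pixels'][140:230,160:250]
a=cv2.resize(w,(560,520),interpolation=cv2.INTER_CUBIC);b=cv2.resize(s,(240,240),interpolation=cv2.INTER_CUBIC)
t=cv2.resize(manip.snapshot('top')['pixels'][170:230,175:235],(240,240),interpolation=cv2.INTER_CUBIC)
c=np.zeros((520,800,3),np.uint8);c[:,:560]=np.clip(a*1.6,0,255);c[:240,560:]=b;c[260:500,560:]=t;cv2.imwrite('pics/crop3.png',c)
E
```

```text
(no output)
```

View pics/crop3.png

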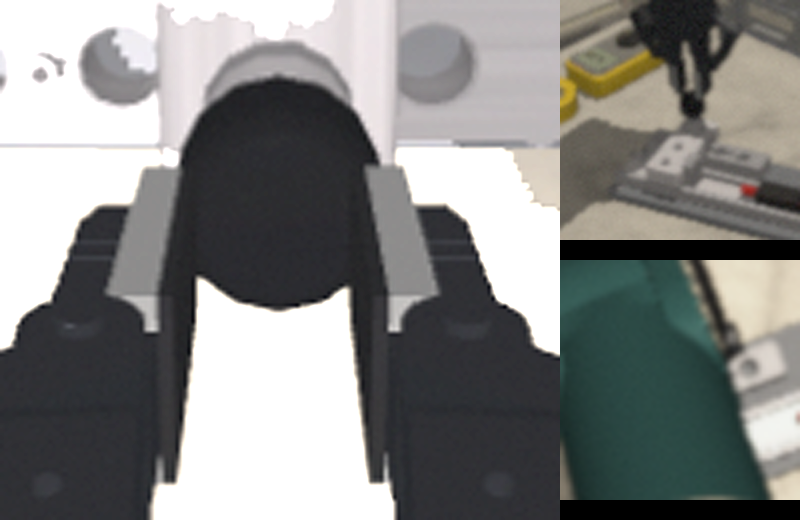

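The pads seem to flank the knob, yet the reading equals the commanded 20. I'll close further to tell the two cases apart.

```bash
echo '[{"finger_gap":0},{"finger_gap":0},{"finger_gap":0},{"finger_gap":0}]' | python3 drive.py
python3 - <<'E'
from h import *
d,s=shot('w4');togo([533,208,70.5]);print(s['gripper_force'],s['moment'])
a=cv2.imread('pics/w3.png').astype(int);print('changed px in fingers',(np.abs(a-d['pixels']).max(2)[185:315,190:330]>40).sum())
E
```

```text
t: 4.08
position: [534.0, 206.4, 70.9]
eef_rot: [-180.0, -0.0, -160.6]
ft_force: [0.5, 0.2, -0.4]
finger_gap: 0.4
gripper_force: 0.0
t 4.13 pos [534.  206.4  70.9] rot [-180.    -0.  -160.6] gap -0.1 F [-0.3  1.   0.1]
tool delta [0.4 1.8 0.4]
0.0 [ 0.05915659 -0.04138753 -0.06859332]
changed px in fingers 5440
```

```bash
python3 - <<'E'
from h import *
w=cv2.imread('pics/w4.png')[185:315,190:330];s=manip.snapshot('scene')['pixels'][140:200,190:230]
a=cv2.resize(w,(420,390),interpolation=cv2.INTER_CUBIC);b=cv2.resize(s,(360,540),interpolation=cv2.INTER_CUBIC)
c=np.zeros((540,780,3),np.uint8);c[:390,:420]=np.clip(a*2.,0,255);c[:,420:]=np.clip(b*1.5,0,255);cv2.imwrite('pics/crop4.png',c)
E
```

```text
(no output)
```

View pics/crop4.png

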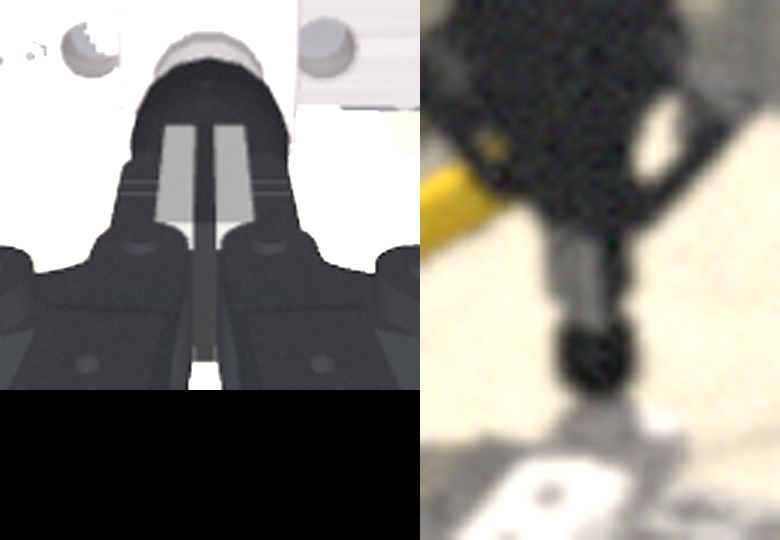

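The fingers have shut above the knob: the scene half shows grey tips ending at the knob top near (209,175). I'll compare that with the projection of the reported TCP.

```bash
python3 - <<'E'
from h import *
s=manip.sense();p=s['position'];d=manip.snapshot('scene');c=cam(d)
for z in(0,10,20,30,40):print(z,proj(d,c,p+np.array([0,0,z])).round(1))
print('knob top/mid/bottom',proj(d,c,[[533,208,102],[533,208,89],[533,208,76]]).round(1))
w=manip.snapshot('wrist');cw=cam(w,s);r=rot(s['eef_rot'])
for z in(0,-10,-20,-30,-40):print(z,proj(w,cw,[p+r@np.array([x,y,z]) for x,y in((11,0),(11,12),(-11,12))]).round(0).tolist())
print('z offset candidates: knob seen', atz(w,cw,(260,232),89))
E
```

```text
0 [[210.5 184.2]]
10 [[210.3 181.5]]
20 [[210.  178.8]]
30 [[209.8 176. ]]
40 [[209.5 173.2]]
knob top/mid/bottom [[209.1 175.7]
 [209.5 179.2]
 [209.8 182.7]]
0 [[257.0, 202.0], [276.0, 202.0], [275.0, 234.0]]
-10 [[257.0, 207.0], [277.0, 207.0], [276.0, 241.0]]
-20 [[257.0, 213.0], [278.0, 213.0], [277.0, 248.0]]
-30 [[257.0, 219.0], [279.0, 219.0], [279.0, 257.0]]
-40 [[257.0, 226.0], [281.0, 226.0], [280.0, 266.0]]
z offset candidates: knob seen [534.85360538 208.73240206  89.        ]
```

Both cameras agree that the real fingertips sit about 30–35 mm behind the reported TCP. I'll reopen, lower 28 mm while checking force, and close.

Converted, 1.5 mm is 0.03, 7 mm is 0.14.

```bash
echo '[{"finger_gap":85},{"finger_gap":85},{"finger_gap":85},{"finger_gap":85},{"finger_gap":85},{"finger_gap":85},{"dx":0.01,"dy":0.03,"dz":0.14,"finger_gap":85},{"dz":0.14,"finger_gap":85},{"dz":0.14,"finger_gap":85},{"dz":0.14,"finger_gap":85},{"finger_gap":85},{"finger_gap":85}]' | python3 drive.py
echo '[{"finger_gap":20},{"finger_gap":20},{"finger_gap":10},{"finger_gap":10},{"finger_gap":10},{"finger_gap":10},{"finger_gap":10}]' | python3 drive.py
```

```text
t: 5.28
position: [532.7, 207.5, 42.3]
eef_rot: [-180.0, -0.1, -160.6]
ft_force: [-0.0, -0.5, -0.3]
finger_gap: 84.8
gripper_force: 0.0
t: 5.87
position: [533.2, 207.8, 43.5]
eef_rot: [180.0, 0.0, -160.6]
ft_force: [-2.6, -0.3, 7.3]
finger_gap: 27.7
gripper_force: 58.6
```

Gripped (58.6 N). Lift 14 mm.

Converted, -5 mm is -0.1, -4 mm is -0.08.

```bash
echo '[{"dz":-0.1,"finger_gap":10},{"dz":-0.1,"finger_gap":10},{"dz":-0.08,"finger_gap":10},{"finger_gap":10},{"finger_gap":10},{"finger_gap":10}]' | python3 drive.py
python3 - <<'E'
from h import *
a,s=shot('w5');togo([533.2,207.8,57]);print(s['gripper_force'])
E
```

```text
t: 6.37
position: [533.0, 207.7, 56.8]
eef_rot: [-180.0, -0.0, -160.6]
ft_force: [2.4, 0.8, -8.0]
finger_gap: 28.3
gripper_force: 59.6
t 6.42 pos [533.  207.7  56.7] rot [-180.    -0.  -160.6] gap 27.9 F [ 2.5  2.  -8.5]
tool delta [-0.2  0.  -0.3]
59.61979701183736
```

The spring pulls about 8 N, so the plunger is up. Slide 30 mm towards the jaw.

Converted, -5 mm is -0.1.

```bash
echo '[{"dy":-0.1,"finger_gap":10},{"dy":-0.1,"finger_gap":10},{"dy":-0.1,"finger_gap":10},{"dy":-0.1,"finger_gap":10},{"dy":-0.1,"finger_gap":10},{"dy":-0.1,"finger_gap":10},{"finger_gap":10},{"finger_gap":10},{"finger_gap":10}]' | python3 drive.py
python3 - <<'E'
from h import *
togo([533+30*np.sin(np.radians(19.5)),207.7-30*np.cos(np.radians(19.5)),56.7])
E
```

```text
t: 7.17
position: [543.2, 178.9, 56.9]
eef_rot: [-180.0, 0.0, -160.6]
ft_force: [4.7, -1.2, -7.6]
finger_gap: 28.5
gripper_force: 59.9
t 7.17 pos [543.2 178.9  56.9] rot [-180.     0.  -160.6] gap 28.5 F [ 4.7 -1.2 -7.6]
tool delta [-0.   0.6  0.2]
```

```bash
echo '[{"dy":0.01,"dz":0.08,"finger_gap":10},{"dz":0.08,"finger_gap":10},{"dz":0.06,"finger_gap":10},{"dz":0.04,"finger_gap":10},{"finger_gap":10},{"finger_gap":10}]' | python3 drive.py; echo '[{"finger_gap":85},{"finger_gap":85},{"finger_gap":85},{"finger_gap":85},{"finger_gap":85},{"finger_gap":85}]' | python3 drive.py; echo '[{"dz":-0.6,"finger_gap":85},{"dz":-0.6,"finger_gap":85},{"dz":-0.6,"finger_gap":85},{"dy":-0.6,"finger_gap":85},{"dy":-0.6,"finger_gap":85},{"finger_gap":85},{"finger_gap":85}]' | python3 drive.py
python3 - <<'E'
from h import *
shot('w6');togo([544,179,100])
E
```

```text
t: 7.67
position: [542.9, 180.0, 43.9]
eef_rot: [-180.0, 0.0, -160.6]
ft_force: [3.4, -0.2, -5.8]
finger_gap: 27.9
gripper_force: 60.2
t: 8.17
position: [542.8, 180.0, 44.0]
eef_rot: [-180.0, 0.0, -160.6]
ft_force: [-0.6, -0.2, -0.3]
finger_gap: 85.1
gripper_force: 0.0
t: 8.75
position: [563.1, 121.6, 134.0]
eef_rot: [-180.0, 0.0, -160.8]
ft_force: [-0.9, 1.4, 0.4]
finger_gap: 85.1
gripper_force: 0.0
t 8.8 pos [562.7 123.  133.8] rot [ 180.    -0.  -160.7] gap 85.0 F [0.2 1.6 0.6]
tool delta [-0.9 59.  33.8]
```

View pics/w6.png

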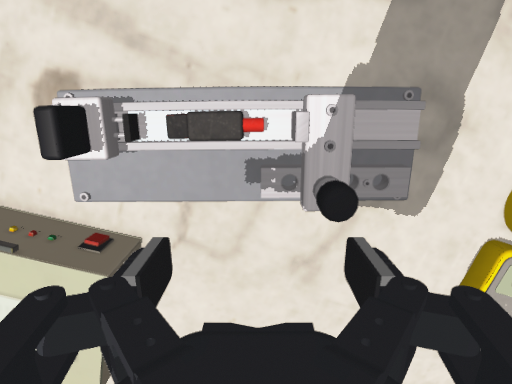

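View: the stop has moved one hole, with free holes at (352,181) and (381,181) on its right and (289,181) on its left. The knob is at (337,200), the stop face at (293,125), the nose tip at (265,125) and the flat end at (167,126). The pad front is at (139,127). The handle top spans about (35–90,105–160), with corners (35,107), (86,104), (90,157), (40,160).

```bash
python3 - <<'E'
from h import *
d=manip.snapshot('wrist');z=np.load('pics/w6.npz');w=cam(d,{'position':z['pos'],'eef_rot':z['rot']})
A=lambda p,h:atz(d,w,p,h)
b,c,a,e=A((408,201),14),A((74,201),14),A((422,88),14),A((58,91),14)
yv=(b-c)[:2];yaw=np.degrees(np.arctan2(-yv[0],yv[1]));Rz=rot([0,0,yaw]);o=(a+c)/2;o[2]=0
print('yaw',yaw,'o',o.round(1),np.linalg.norm(b-c),np.linalg.norm(a-b))
o=np.array([540.6,92.5,0]);Rz=rot([0,0,19.5])
L=[('knobhome',(337,200),102),('knobup10',(337,200),112),('hole50',(289,181),32),('hole140',(381,181),32),('stopface',(293,125),46),('nose',(265,125),33),('flat',(167,126),44),('pad',(139,127),46),('handle',(38,132),99)]
L+=[('hcorner',p,99) for p in((35,107),(88,104),(90,157),(40,160))]
for n,p,h in L:
    x=A(p,h);print(n,x.round(1),'fix',(Rz.T@(x-o)).round(1))
for X in([-22,-126,99],[-22,-117,99],[-22,-110,99],[-22,-117,57]):print(X,proj(d,w,o+Rz@np.array(X)).round(0))
E
```

```text
yaw 19.3452884120653 o [540.7  93.8   0. ] 357.88238949857174 114.79823016667956
knobhome [541.6 176.9 102. ] fix [ 29.1  79.2 102. ]
knobup10 [539.5 173.2 112. ] fix [ 25.9  76.4 112. ]
hole50 [553.6 150.8  32. ] fix [31.7 50.7 32. ]
hole140 [523.7 236.   32. ] fix [ 31.9 140.9  32. ]
stopface [502.4 133.6  46. ] fix [-22.3  51.5  46. ]
nose [511.1 110.9  33. ] fix [-21.6  27.2  33. ]
flat [540.   28.5  44. ] fix [-21.9 -60.1  44. ]
pad [548.7   5.5  46. ] fix [-21.4 -84.7  46. ]
handle [566.1 -46.   99. ] fix [ -22.2 -139.1   99. ]
hcorner [549.1 -50.9  99. ] fix [ -39.8 -138.    99. ]
hcorner [534.9 -13.9  99. ] fix [-40.9 -98.4  99. ]
hcorner [571.6  -5.2  99. ] fix [  -3.4 -102.5   99. ]
hcorner [586.3 -41.5  99. ] fix [  -1.6 -141.6   99. ]
[-22, -126, 99] [[ 55. 132.]]
[-22, -117, 99] [[ 67. 132.]]
[-22, -110, 99] [[ 76. 132.]]
[-22, -117, 57] [[ 97. 128.]]
```

The knob matches the home position (fixture y ≈ 79 for z=102). The jaw handle is at about fixture y −133, world (564.3, −40.2). Go there above first.

Converted, 13 mm is 0.26, -38.8 mm is -0.776.

```bash
echo '[{"dx":0.26,"dy":-0.772,"finger_gap":85},{"dx":0.26,"dy":-0.772,"finger_gap":85},{"dx":0.26,"dy":-0.772,"finger_gap":85},{"dx":0.268,"dy":-0.776,"finger_gap":85},{"finger_gap":85},{"finger_gap":85},{"finger_gap":85}]' | python3 drive.py
python3 - <<'E'
from h import *
shot('w7');togo([564.3,-40.2,38])
d=manip.snapshot('wrist');w=cam(d,manip.sense());o=np.array([540.6,92.5,0]);Rz=rot([0,0,19.5])
print(proj(d,w,[o+Rz@np.array([x,y,99]) for x,y in((-42,-142),(-42,-124),(-2,-124),(-2,-142))]).round(0))
a=d['pixels'].max(2); np.set_printoptions(linewidth=250)
p=proj(d,w,[o+Rz@np.array([-30,-133,99])])[0];r=int(p[1]);print(r,a[r,190:330])
E
```

```text
t: 9.43
position: [564.7, -38.7, 133.8]
eef_rot: [180.0, -0.0, -160.5]
ft_force: [-0.2, 0.7, -0.0]
finger_gap: 85.2
gripper_force: 0.0
t 9.48 pos [564.7 -38.1 133.8] rot [ 180.    -0.  -160.5] gap 85.2 F [0.8 0.2 0.1]
tool delta [ 1.1 -1.9 95.8]
[[242. 174.]
 [267. 174.]
 [266. 225.]
 [243. 225.]]
189 [234 234 234 233 232 232 232 232 231 231 231 232 232 232 233 233 234 234 235 235 235 236 195 163 235 244 244 244 244 244 244 243 244 243 243 243 243 243 243 243 219 159 145 151 152 153 152 152 152 154 157 160  94  28  31  32  33  34  34  34  62  69
  61  43  34  34  32  34  33  34  33  33  30  29  29  51 133 152 154 154 153 153 154 154 157 158 153 144 127 128 130 131 130 130 130 131 130 130 130 155 135  73  34  33  35  34  33 120 152 157 157 157 158 158 158 158 158 157 158 157 158 157 158 157
 158 158 158 158 157 157 157 157 157 156 156 156 157 117  43  26]
```

Dark handle columns 242–265 match the prediction of 242–267. Descend and grip.

```bash
echo '[{"dx":0.02,"dy":-0.04,"dz":0.6,"finger_gap":85},{"dz":0.6,"finger_gap":85},{"dz":0.4,"finger_gap":85},{"dz":0.24,"finger_gap":85},{"dz":0.08,"finger_gap":85},{"finger_gap":85},{"finger_gap":85}]' | python3 drive.py; echo '[{"finger_gap":20},{"finger_gap":20},{"finger_gap":5},{"finger_gap":5},{"finger_gap":5},{"finger_gap":5},{"finger_gap":5}]' | python3 drive.py
```

```text
t: 10.12
position: [565.1, -41.8, 38.8]
eef_rot: [-180.0, 0.1, -160.6]
ft_force: [-0.5, 0.5, 0.1]
finger_gap: 85.5
gripper_force: 0.0
t: 10.7
position: [564.5, -42.1, 38.3]
eef_rot: [-180.0, 0.0, -160.6]
ft_force: [-2.6, 0.8, 7.3]
finger_gap: 17.0
gripper_force: 58.6
```

Gripped at 17 mm. Slide the jaw 50 mm, then approach slowly while watching the force.

Converted, 3 mm is 0.06, 4 mm is 0.08.

```bash
echo '[{"dy":0.04,"finger_gap":5},{"dy":0.08,"finger_gap":5},{"dy":0.08,"finger_gap":5},{"dy":0.08,"finger_gap":5},{"dy":0.08,"finger_gap":5},{"dy":0.08,"finger_gap":5},{"dy":0.08,"finger_gap":5},{"dy":0.06,"finger_gap":5},{"dy":0.06,"finger_gap":5},{"dy":0.06,"finger_gap":5},{"dy":0.06,"finger_gap":5},{"dy":0.06,"finger_gap":5},{"dy":0.06,"finger_gap":5},{"dy":0.06,"finger_gap":5},{"dy":0.06,"finger_gap":5},{"finger_gap":5},{"finger_gap":5}]' | python3 drive.py
cat >> h.py <<'E'
def jaw():
    s=manip.sense();yv=np.array([-np.sin(np.radians(19.5)),np.cos(np.radians(19.5)),0])
    print('jaw y',round(float(yv@(s['position']-np.array([540.6,92.5,0]))),2),'F along',round(float(yv@s['ft_force']),2),'z',round(s['position'][2],1),'t',round(s['t'],2),'gap',s['finger_gap'].round(1))
E
python3 -c "
from h import *
jaw();shot('w8')"
```

```text
t: 12.12
position: [548.0, 4.2, 38.3]
eef_rot: [-179.9, 0.0, -160.6]
ft_force: [-1.2, -4.5, 6.9]
finger_gap: 16.9
gripper_force: 59.6Traceback (most recent call last):
  File "<string>", line 3, in <module>
    jaw();shot('w8')
    ~~~^^
  File "h.py", line 29, in jaw
    print('jaw y',round(float(yv@(s['position']-np.array([540.6,92.5,0]))),2),'F along',round(float(yv@s['ft_force']),2),'z',round(s['position'][2],1),'t',round(s['t'],2),'gap',s['finger_gap'].round(1))
                                                                                                                                                                                 ^^^^^^^^^^^^^^^^^^^^^
AttributeError: 'float' object has no attribute 'round'
```

```bash
sed -i "s/s\['finger_gap'\].round(1)/s['finger_gap']/" h.py
J(){ python3 -c "from h import *
jaw()"; }
J; echo '[{"dy":0.02,"finger_gap":5},{"dy":0.02,"finger_gap":5}]' | python3 drive.py >/dev/null; J; echo '[{"dy":0.02,"finger_gap":5},{"dy":0.02,"finger_gap":5}]' | python3 drive.py >/dev/null; J; echo '[{"dy":0.02,"finger_gap":5},{"dy":0.02,"finger_gap":5}]' | python3 drive.py >/dev/null; J
python3 -c "
from h import *
shot('w8')"
```

```text
jaw y -85.7 F along -3.88 z 38.3 t 12.12 gap 16.886104916530474
jaw y -84.45 F along -8.11 z 38.3 t 12.28 gap 17.350373036779473
jaw y -82.46 F along -9.22 z 38.3 t 12.45 gap 16.933029770769995
jaw y -80.46 F along -9.12 z 38.3 t 12.62 gap 17.129404507349392
```

View pics/w8.png

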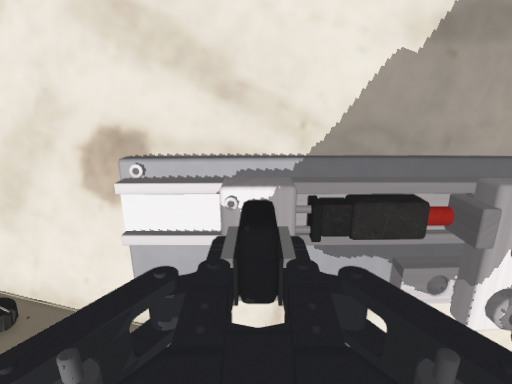

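View (my last): the pad (308–320, 218) touches the connector's flat end, and the nose tip (453,215) is almost at the stop face. While gripped, the jaw is fixed in the wrist image, so pad compression shows as a leftward shift of the pad and connector patch, about 1.6 px/mm. I'll track that along with the force.

The rows are not in the units I measure in: shifts go in units of 50 mm. I convert before sending: 1 mm is 0.02.

```bash
cat >> h.py <<'E'
def comp(n):
    jaw();a=cv2.imread('pics/w8.png');b,_=shot(n);b=b['pixels']
    for nm,(r0,r1,c0,c1) in dict(padconn=(188,248,304,420),red=(200,232,405,460),stop=(245,300,385,460),jawblk=(180,215,180,260)).items():
        m=cv2.matchTemplate(b[r0-6:r1+6,c0-30:min(c1+30,512)],a[r0:r1,c0:c1],cv2.TM_CCOEFF_NORMED);_,v,_,l=cv2.minMaxLoc(m)
        x=l[0];f=0
        if 0<x<m.shape[1]-1:
            p,q,s=m[l[1],x-1:x+2];f=(p-s)/(2*(p-2*q+s))
        print(nm,'shift',round(x+f-30,2),'row',l[1]-6,'score',round(v,2))
E
for k in 1 2; do :; done
echo '[{"dy":0.02,"finger_gap":5},{"dy":0.02,"finger_gap":5}]' | python3 drive.py >/dev/null; python3 -c "from h import *
comp('w9')"; echo '[{"dy":0.02,"finger_gap":5},{"dy":0.02,"finger_gap":5}]' | python3 drive.py >/dev/null; python3 -c "from h import *
comp('w10')"
```

```text
jaw y -78.5 F along -8.37 z 38.3 t 12.83 gap 16.867523516790907
padconn shift 0.0 row 0 score 1.0
red shift -0.25 row 0 score 0.98
stop shift -2.02 row -1 score 0.95
jawblk shift 0.01 row 0 score 0.99
jaw y -76.48 F along -8.82 z 38.3 t 13.05 gap 17.00081331963811
padconn shift -0.0 row 0 score 1.0
red shift -0.27 row 0 score 0.95
stop shift -4.19 row -2 score 0.91
jawblk shift 0.06 row 0 score 0.99
```

Converted, 1 mm is 0.02.

```bash
echo '[{"dy":0.02,"finger_gap":5},{"dy":0.02,"finger_gap":5}]' | python3 drive.py >/dev/null; python3 -c "from h import *
comp('w11')"; echo '[{"dy":0.02,"finger_gap":5},{"dy":0.02,"finger_gap":5}]' | python3 drive.py >/dev/null; python3 -c "from h import *
comp('w12')"
```

```text
jaw y -74.54 F along -9.31 z 38.3 t 13.27 gap 17.246749311179023
padconn shift -1.79 row 0 score 0.99
red shift -2.2 row 0 score 0.94
stop shift -6.12 row -3 score 0.86
jawblk shift 0.09 row 0 score 1.0
jaw y -72.72 F along -10.02 z 38.3 t 13.48 gap 16.909916654427253
padconn shift -4.44 row 0 score 0.97
red shift -5.01 row 0 score 0.94
stop shift -8.17 row -4 score 0.79
jawblk shift -0.06 row 0 score 0.99
```

The pad is in contact and about 3 mm in. Add 2 mm.

Converted, 1 mm is 0.02.

```bash
echo '[{"dy":0.02,"finger_gap":5},{"dy":0.02,"finger_gap":5},{"finger_gap":5}]' | python3 drive.py >/dev/null; python3 -c "from h import *
comp('w13')"; echo '[{"finger_gap":85},{"finger_gap":85},{"finger_gap":85},{"finger_gap":85},{"finger_gap":85},{"finger_gap":85}]' | python3 drive.py; python3 -c "from h import *
comp('w14')"
```

```text
jaw y -70.65 F along -9.38 z 38.3 t 13.78 gap 17.187681770701495
padconn shift -5.98 row 0 score 0.97
red shift -6.59 row 0 score 0.94
stop shift -10.0 row -5 score 0.73
jawblk shift -0.04 row 0 score 0.99
t: 14.33
position: [542.5, 20.2, 37.9]
eef_rot: [180.0, 0.0, -160.6]
ft_force: [-0.0, -0.6, 0.0]
finger_gap: 84.7
gripper_force: 0.0
jaw y -68.76 F along -0.59 z 37.9 t 14.33 gap 84.66876118848586
padconn shift -8.99 row 0 score 0.95
red shift -9.36 row 0 score 0.94
stop shift 16.31 row -6 score 0.21
jawblk shift -3.63 row 0 score 0.88
```

The nose shift gives about 4.1 mm of compression. The last 1 mm of travel was taken up by the stop's pin play. I'll regrip and go a little further.

```bash
echo '[{"finger_gap":30},{"finger_gap":30},{"finger_gap":25},{"finger_gap":5},{"finger_gap":5},{"finger_gap":5},{"finger_gap":5},{"finger_gap":5}]' | python3 drive.py >/dev/null; python3 -c "from h import *
comp('w15')";echo '[{"dy":0.02,"finger_gap":5},{"finger_gap":5}]' | python3 drive.py >/dev/null; python3 -c "from h import *
comp('w16')"
```

```text
jaw y -69.3 F along -2.44 z 38.2 t 15.05 gap 17.062796103958554
padconn shift -7.99 row 0 score 0.96
red shift -8.64 row 0 score 0.94
stop shift -11.69 row -6 score 0.7
jawblk shift 0.12 row 0 score 0.99
jaw y -69.23 F along -7.67 z 38.2 t 15.27 gap 17.034973401061816
padconn shift -8.09 row 0 score 0.95
red shift -8.6 row 0 score 0.94
stop shift -11.61 row -6 score 0.7
jawblk shift -0.05 row 0 score 0.99
```

About 5.2 mm in (nose 5.4, pad 5.0). Relax the preload, release, and retreat upward.

Converted, -1 mm is -0.02.

```bash
echo '[{"dy":-0.02,"finger_gap":5},{"finger_gap":5},{"finger_gap":85},{"finger_gap":85},{"finger_gap":85},{"finger_gap":85},{"finger_gap":85},{"finger_gap":85}]' | python3 drive.py; python3 -c "from h import *
comp('w17')"; echo '[{"dz":-0.3,"finger_gap":85},{"dz":-0.5,"finger_gap":85},{"dz":-0.5,"finger_gap":85},{"dz":-0.5,"finger_gap":85},{"finger_gap":85},{"finger_gap":85}]' | python3 drive.py
python3 - <<'E'
from h import *
d,s=shot('w18');w=cam(d,s);o=np.array([540.6,92.5,0]);Rz=rot([0,0,19.5]);im=d['pixels'].astype(int)
P=lambda X:proj(d,w,[o+Rz@np.array(X,float)])[0]
# red nose extent, and knob dark blob
hsv=cv2.cvtColor(d['pixels'],cv2.COLOR_BGR2HSV);m=(((hsv[...,0]<8)|(hsv[...,0]>172))&(hsv[...,1]>180)&(hsv[...,2]>100)).astype(np.uint8)
n,l,st,c=cv2.connectedComponentsWithStats(m)
for i in range(1,n):
    if st[i,4]>40:
        x=st[i];tip=(x[0]+x[2],c[i][1]);print('red',x,'tip fix',(Rz.T@(atz(d,w,tip,33)-o)).round(1))
k=(d['pixels'].max(2)<60).astype(np.uint8);p=P([33,80,102]);print('knob predicted',p,'up10',P([33,80,112]))
n,l,st,c=cv2.connectedComponentsWithStats(k)
for i in range(1,n):
    if 300<st[i,4]<4000:print('dark',st[i],c[i].round(1))
print('handle pred',P([-22,-69.5,99]))
E
```

```text
t: 15.98
position: [542.5, 20.2, 37.9]
eef_rot: [-180.0, -0.0, -160.6]
ft_force: [-0.2, -0.4, 0.4]
finger_gap: 84.6
gripper_force: 0.0
jaw y -68.81 F along -0.28 z 37.9 t 15.98 gap 84.62983714443365
padconn shift -8.84 row 0 score 0.95
red shift -9.23 row 0 score 0.94
stop shift 16.38 row -6 score 0.21
jawblk shift -1.03 row 0 score 0.88
t: 16.53
position: [543.2, 20.2, 129.0]
eef_rot: [-180.0, 0.1, -160.6]
ft_force: [0.8, 0.9, 0.3]
finger_gap: 85.2
gripper_force: 0.0
red [368 176  19  12 211] tip fix [-21.7  55.4  33. ]
red [179 281  13  10  60] tip fix [  92.9 -138.5   33. ]
knob predicted [444.52804573 269.63027867] up10 [452.18175232 276.44477011]
dark [ 246  167   24   60 1299] [257.7 196.8]
dark [ 287  168   82   30 2227] [327.9 182. ]
dark [ 418  242   45   41 1329] [439.9 262.2]
dark [ 45 245  26  23 449] [ 57.5 255.5]
handle pred [256.37323709 202.95965082]
```

```bash
echo '[{"finger_gap":85},{"finger_gap":85}]' | python3 drive.py; python3 -c "
from station import manip
print(manip.finish_job())"
```

```text
t: 16.75
position: [541.9, 20.1, 126.9]
eef_rot: [180.0, -0.1, -160.6]
ft_force: [0.4, 0.2, -0.6]
finger_gap: 85.1
gripper_force: 0.0
the job is handed in; nothing more can be done
None
```

I handed the job in at 16.75 s: the stop is in the next hole with its plunger home, the connector is pinched with the jaw's pad about 5 mm in, and the robot is clear; all of this is by my own image and force measurements, as the hand-in returned no verdict.

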